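# Move a row of bottles to the pouring rack in order

### The job

Move the three bottles from the wooden storage rack to the empty white pouring rack, one centred on each round pad, in the same order counted from the blue knobs: the bottle nearest the storage rack's blue knob goes on the pad nearest the pouring rack's blue knob, the middle one in the middle, and the farthest on the farthest. Keep each bottle upright all the while, and leave them all standing by themselves.

Things in the scene. Friction and masses are not known exactly. Their poses are not given: they have to be found in the camera images.
- bottle_orange: Loose round orange bottle with a black screw cap, 66 mm across its body, 130 mm tall (straight-sided up to 88 mm, then narrowing to the cap). Origin: centre of its underside; z up along the bottle; its x and y mean nothing. At the start it stands on the storage rack.
- bottle_black_cap: Loose round white bottle with a green band and a black screw cap, 58 mm across its body, 140 mm tall (straight-sided up to 100 mm, then narrowing to the cap). Origin: centre of its underside; z up along the bottle; its x and y mean nothing. At the start it stands on the storage rack.
- bottle_white_cap: Loose round cream bottle with a dark band and a white screw cap, 50 mm across its body, 115 mm tall (straight-sided up to 78 mm, then narrowing to the cap). Origin: centre of its underside; z up along the bottle; its x and y mean nothing. At the start it stands on the storage rack.
- storage_rack: Light wooden rack; the bottles start on it, within 5 mm of the pads' centres. 82 x 270 x 12 mm board, fixed, with three grey round pads (64 mm) at x = 0, y = -72, 0, +72 mm, z = 12 mm; 34 mm high, 18 mm thick end blocks at y = -126 and +126 mm, a knob on each, one blue and one grey (which end varies). Origin: underside below the middle pad; y along the row, z up.
- pouring_rack: White rack with grey end blocks, empty at the start. 82 x 270 x 12 mm board, fixed, with three grey round pads (64 mm) at x = 0, y = -72, 0, +72 mm, z = 12 mm; 34 mm high, 18 mm thick end blocks at y = -126 and +126 mm, a knob on each, one blue and one grey (which end varies). Origin: underside below the middle pad; y along the row, z up.
- storage_blue_knob: Blue knob, 20 mm across, 16 mm high, fixed on one end block of the wooden storage rack (at x = -5 mm and y = -126 or +126 mm in the rack's frame). It marks the rack's first end. Origin: centre of its foot.
- pouring_blue_knob: Blue knob, 20 mm across, 16 mm high, fixed on one end block of the white pouring rack (at x = -5 mm and y = -126 or +126 mm in the rack's frame). It marks the rack's first end. Origin: centre of its foot.
- chip_orange: Orange flat chip, 10 x 34 x 3 mm, fixed on the front edge of the storage rack, 41 mm to the -x side of the pad where the orange bottle stands at the start; it stays there as a reminder of the order. Origin: centre of its underside.
- chip_black: Black flat chip, 10 x 34 x 3 mm, fixed on the front edge of the storage rack, 41 mm to the -x side of the pad where the white bottle with the black cap stands at the start; it stays there as a reminder of the order. Origin: centre of its underside.
- chip_white: White flat chip, 10 x 34 x 3 mm, fixed on the front edge of the storage rack, 41 mm to the -x side of the pad where the cream bottle with the white cap stands at the start; it stays there as a reminder of the order. Origin: centre of its underside.

How it is judged:
At the end, for the whole second after the job is handed in: Each bottle stands upright (within 0.1 rad) and at rest on the pouring rack's board, within about 13 mm of the centre of the pad that has the same rank from the pouring rack's blue knob as the bottle's starting pad (its chip) had from the storage rack's blue knob (x of bottle_orange in the frame of pouring_rack between -0.013 and 0.013 m and z of bottle_orange in the frame of pouring_rack between 0.006 and 0.018 m and angle between each of bottle_orange, bottle_black_cap, bottle_white_cap's own z axis and vertical below 0.1 rad and linear speed of each of bottle_orange, bottle_black_cap, bottle_white_cap below 0.02 m/s and ((horizontal distance between chip_orange and storage_blue_knob between 0 and 0.092 m and horizontal distance between bottle_orange and pouring_blue_knob between 0.04 and 0.068 m) or (horizontal distance between chip_orange and storage_blue_knob between 0.092 and 0.165 m and horizontal distance between bottle_orange and pouring_blue_knob between 0.112 and 0.14 m) or (horizontal distance between chip_orange and storage_blue_knob between 0.165 and 1 m and horizontal distance between bottle_orange and pouring_blue_knob between 0.184 and 0.212 m)) and x of bottle_black_cap in the frame of pouring_rack between -0.013 and 0.013 m and z of bottle_black_cap in the frame of pouring_rack between 0.006 and 0.018 m and ((horizontal distance between chip_black and storage_blue_knob between 0 and 0.092 m and horizontal distance between bottle_black_cap and pouring_blue_knob between 0.04 and 0.068 m) or (horizontal distance between chip_black and storage_blue_knob between 0.092 and 0.165 m and horizontal distance between bottle_black_cap and pouring_blue_knob between 0.112 and 0.14 m) or (horizontal distance between chip_black and storage_blue_knob between 0.165 and 1 m and horizontal distance between bottle_black_cap and pouring_blue_knob between 0.184 and 0.212 m)) and x of bottle_white_cap in the frame of pouring_rack between -0.013 and 0.013 m and z of bottle_white_cap in the frame of pouring_rack between 0.006 and 0.018 m and ((horizontal distance between chip_white and storage_blue_knob between 0 and 0.092 m and horizontal distance between bottle_white_cap and pouring_blue_knob between 0.04 and 0.068 m) or (horizontal distance between chip_white and storage_blue_knob between 0.092 and 0.165 m and horizontal distance between bottle_white_cap and pouring_blue_knob between 0.112 and 0.14 m) or (horizontal distance between chip_white and storage_blue_knob between 0.165 and 1 m and horizontal distance between bottle_white_cap and pouring_blue_knob between 0.184 and 0.212 m))); the robot touches nothing.
It fails at once if a bottle is tipped by more than 0.6 rad (angle between any of bottle_orange, bottle_black_cap, bottle_white_cap's own z axis and vertical above 0.6 rad).
It also fails if it takes over 86 s, if anything falls off the work surface, if the arm or the gripper's body presses on something with over 40 N, if the wrist force passes 120 N, or if a joint passes its speed limit or range.

### The arm

A 6-joint arm with a two-finger parallel gripper is mounted at the origin on a cart in front of the work surface, level with it; the furniture and walls round the work are solid. World frame = base frame: x ahead of the robot, y to its left, z up, the work surface at z = 0. Lengths are in m, angles in rad, forces in N, time in s.
With the tool pointing down it reaches from about 0.275 to 0.825 m from the base axis. Payload 4.9 kg.
Tool frame: the origin (TCP) lies midway between the tips of the shut fingers; the grasp point (between the pads) lies 19 mm behind it (bot.grip_depth is the distance from the TCP to the grasp point, in m); y points along the fingers, x is the direction in which the jaws open and shut, and the axes are right-handed (so a half turn about y gives the same grasp; the last joint's range is limited). The gripper opens to 85 mm and grips with 20 to 120 N. Pads are 22 mm wide; open, the fingers measure 114 mm over their backs; the gripper's body (76 mm by 85 mm) begins 54 mm behind the grasp point. The pads swing forward as they close: fully open they stand 13 mm farther back than shut.
Start: joints at [-1.427, 0.326, -0.193, 1.052, 0, 1.437], TCP at [0.151, -0.529, 0.231] pointing down, gripper open.
Joint ranges: [-2.65, 2.65], [-0.97, 1.79], [-1.3, 1.35], [-1.93, 2.1], [-1.47, 1.37], [-3.14, 3.14]. Speed limits (rad/s): [2.57, 2.57, 3.14, 3.14, 3.14, 3.14].

### API

Orientations are given as a unit quaternion [w, x, y, z].
In Python, from cell import bot gives the robot as it stands. Calls block until the motion is done:
- bot.move_pose(position, orientation): joint-space move of the TCP to a pose.
- bot.move_linear(position, speed=0.15, rotation=None, until_force=None): straight line of the TCP; rotation=None keeps the orientation; speed is the mean speed in m/s. With until_force (N) it stops when the force on the tool has changed by that much, and returns True; else False.
- bot.goto_joints(angles): joint-space move.
- bot.set_gripper(opening, grasp_force=None): opening from 0.0 (shut) to 1.0 (fully open); grasp_force is the grip in N (None keeps the last); returns when the fingers have stopped.
- bot.wait(seconds).
- bot.solve_ik(position, orientation): joint angles nearest the present ones, or None.
- bot.camera(name): name is "scene" or "top" or "wrist"; returns the picture (420x560x3 uint8, red, green, blue); there is no depth.
- bot.calibration(name): a dict with "mtx" (3x3 intrinsics, pixels), "extrinsics" (4x4, takes a point from world to camera coordinates); the wrist camera has in their place "hand_eye" (4x4, takes a point from camera to tool coordinates, whose origin is the TCP and whose axes are the tool frame's). Camera axes: x right, y down, z forward; pixel columns grow to the right and rows downward; lengths in m; the calibration is good to about 2 mm. A picture is of the moment at which its call begins: read the wrist's pose just before it. calibration takes no time and is no camera call.
A pose or a line that the arm cannot do raises bot.PlanningError and nothing moves.
- bot.close_job(): hands the job in, once; it reports no verdict.
Trained networks look in the newest picture that a camera, given by its name, has taken for a name from the list of things; names that differ only in an ending like _2 or _b are one class to them, and where a whole thing is asked for, a point or a joint stands for the part that bears it (a point fixed in the world has none). Each returns a list of dicts, best first, with "confidence" (0 to 1); they miss things now and then, are a little off and sometimes report something else, mostly with a low value. They report only what shows in the picture. A call takes as long as a camera call.
- bot.search_frame(camera, thing): "bbox" ([left, top, width, height] in pixels, round what is visible of it).
Readings, each from a call of its own:
- bot.read_clock(): time.
- bot.read_joint_positions(): joint angles.
- bot.read_joint_vel(): joint speeds.
- bot.read_joint_efforts(): joint torques, N m.
- bot.read_position(): TCP position.
- bot.read_tool_rot(): TCP orientation.
- bot.read_ft_force(): force on the tool from outside, world axes, zero at the start.
- bot.read_moment(): the same for the moment, N m.
- bot.read_gripper_width(): opening from 0.0 (shut) to 1.0 (fully open).
Only numpy, scipy, OpenCV 4.12 (cv2) and the standard library are available. Lean on these libraries where they do the work, as an engineer would, in place of code of your own. Each camera call takes 0.05 s, during which the arm holds its last target. There are 200 camera calls.

## Working session

There is one attempt and no reset: what is moved stays moved. The work goes in short steps, each a Python script; the robot and the scene stay as the last script left them, time stands still between calls to the robot, and variables do not carry over. Pictures are saved under pics/ and viewed, about 12 in all and at most 16, crops included, and the job is handed in when it is done.

```bash
mkdir -p pics
python3 - <<'E'
from cell import bot
import cv2, numpy as np
np.set_printoptions(precision=4,suppress=True)
for c in ["scene","top"]:
    im=bot.camera(c); cv2.imwrite(f"pics/{c}0.png",im[:,:,::-1])
    k=bot.calibration(c); print(c,k["mtx"],k["extrinsics"])
    for t in ["bottle_orange","bottle_black_cap","bottle_white_cap","storage_rack","pouring_rack","storage_blue_knob","pouring_blue_knob","chip_orange","chip_black","chip_white"]:
        print(t,[(np.round(d["bbox"],1).tolist(),round(d["confidence"],2)) for d in bot.search_frame(c,t)[:2]])
print(bot.read_clock(),bot.read_tool_rot(),bot.read_position(), bot.calibration("wrist"))
E
```

```text
scene [[393.1526   0.     276.6451]
 [  0.     393.1526 211.9341]
 [  0.       0.       1.    ]] [[-0.874  -0.4853  0.0239  0.5111]
 [-0.2587  0.4231 -0.8684  0.0183]
 [ 0.4113 -0.7652 -0.4953  0.9349]
 [ 0.      0.      0.      1.    ]]
bottle_orange [([220.5, 172.8, 34.8, 61.0], 0.74)]
bottle_black_cap [([220.1, 154.0, 33.1, 34.2], 0.72)]
bottle_white_cap [([223.8, 205.0, 21.6, 49.9], 0.56)]
storage_rack [([216.2, 197.3, 46.2, 76.2], 0.62)]
pouring_rack [([278.2, 184.1, 51.8, 73.1], 0.72), ([224.0, 157.8, 28.8, 30.8], 0.69)]
storage_blue_knob []
pouring_blue_knob []
chip_orange []
chip_black []
chip_white []
top [[406.5575   0.     281.3827]
 [  0.     406.5575 213.5622]
 [  0.       0.       1.    ]] [[-0.0196 -0.9998 -0.003   0.3186]
 [-0.9945  0.0198 -0.103   0.4303]
 [ 0.1031  0.001  -0.9947  0.8604]
 [ 0.      0.      0.      1.    ]]
bottle_orange [([234.5, 181.3, 33.3, 35.7], 0.89)]
bottle_black_cap [([267.3, 158.1, 25.6, 34.9], 0.7), ([231.8, 181.4, 34.6, 38.2], 0.27)]
bottle_white_cap [([204.2, 206.1, 27.9, 23.5], 0.66)]
storage_rack [([196.5, 150.3, 119.6, 97.3], 0.79), ([203.3, 204.3, 29.8, 26.4], 0.72)]
pouring_rack [([248.0, 191.1, 122.3, 100.3], 0.74)]
storage_blue_knob [([299.4, 161.6, 9.4, 9.6], 0.47)]
pouring_blue_knob [([356.9, 200.7, 5.1, 10.0], 0.44)]
chip_orange []
chip_black []
chip_white []
1.1 [-0.5644  0.5644 -0.426   0.426 ] [ 0.1508 -0.5289  0.2313] {'mtx': array([[297.6916,   0.    , 279.9166],
       [  0.    , 297.6916, 209.3459],
       [  0.    ,   0.    ,   1.    ]]), 'hand_eye': array([[ 1.    , -0.0001,  0.0005, -0.0002],
       [-0.0005, -0.2642,  0.9645, -0.1421],
       [ 0.    , -0.9645, -0.2642,  0.066 ],
       [ 0.    ,  0.    ,  0.    ,  1.    ]])}
```

Run:
```python
import cv2
a=cv2.imread("pics/top0.png"); cv2.imwrite("pics/topc.png",cv2.resize(a[140:300,180:390],None,fx=3.7,fy=3.7,interpolation=cv2.INTER_CUBIC))
```

```text
(no output)
```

View pics/topc.png

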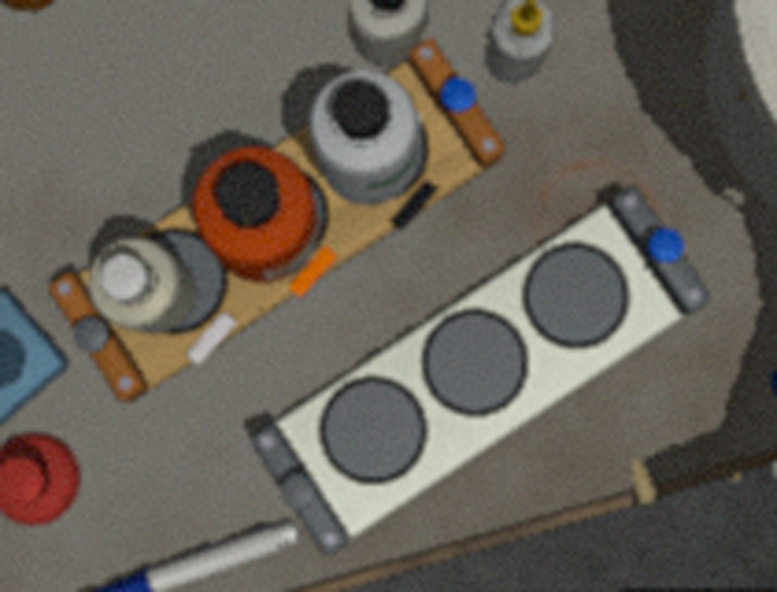

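View pics/scene0.png

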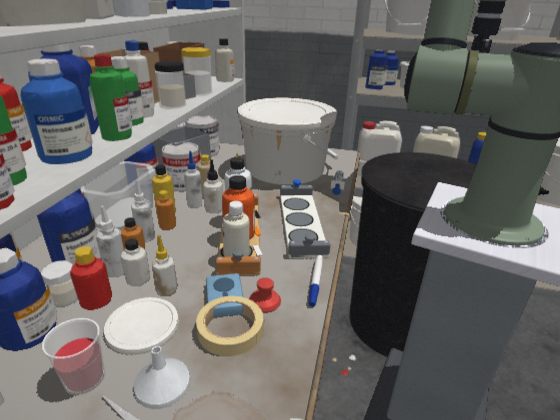

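View pics/top0.png

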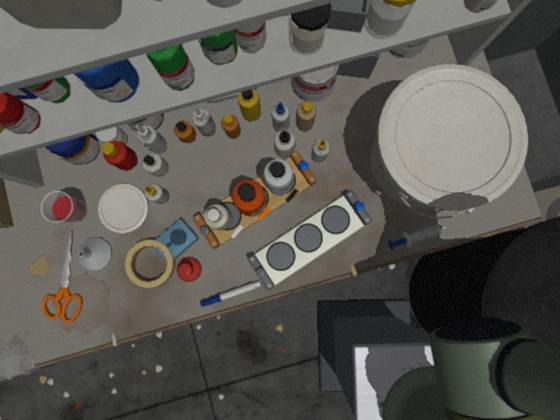

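```bash
cat > h.py <<'E'
import numpy as np, cv2
from cell import bot
np.set_printoptions(precision=4,suppress=True)
def ray(px,z,K,T):  # T world->cam
    d=T[:3,:3].T@np.linalg.inv(K)@[px[0],px[1],1]; o=-T[:3,:3].T@T[:3,3]
    return (o+d*(z-o[2])/d[2])[:2]
def wristT(p,q):
    from scipy.spatial.transform import Rotation as R
    B=np.eye(4);B[:3,:3]=R.from_quat(np.roll(q,-1)).as_matrix();B[:3,3]=p
    return np.linalg.inv(B@bot.calibration("wrist")["hand_eye"])
E
python3 - <<'E'
from h import *
k=bot.calibration("top")
P=dict(padB=(577,295,.012),padM=(475,361,.012),padF=(373,430,.012),pknob=(666,244,.05),black=(360,108,.152),orange=(247,193,.142),cream=(126,276,.127),sknob=(458,93,.05),cb=(415,205,.015),co=(313,272,.015),cw=(212,338,.015),
 s1=(428,52,.034),s2=(489,146,.034),s3=(64,287,.034),s4=(126,383,.034))
W={n:ray((u/3.7+180-.5+.5/3.7,v/3.7+140-.5+.5/3.7),z,k["mtx"],k["extrinsics"]) for n,(u,v,z) in P.items()}
for n in W: print(n,W[n])
d=lambda a,b:np.linalg.norm(W[a]-W[b])
print(d("padB","padM"),d("padM","padF"),d("black","orange"),d("orange","cream"),d("cb","co"),d("co","cw"),d("pknob","padB"),d("cb","sknob"))
u=W["cb"]-W["cw"];u/=np.linalg.norm(u);n=np.array([-u[1],u[0]])
if n@(W["black"]-W["cb"])<0:n=-n
for c,b in (("cb","black"),("co","orange"),("cw","cream")):print(W[b]-W[c],W[c]+.041*n)
print((W["padB"]-W["padF"]),u,n)
E
```

```text
padB [0.4225 0.1914]
padM [0.3846 0.2529]
padF [0.3452 0.3139]
pknob [0.4473 0.1448]
black [0.5076 0.3166]
orange [0.4668 0.3752]
cream [0.427  0.4396]
sknob [0.5373 0.261 ]
cb [0.4779 0.2863]
co [0.439  0.3476]
cw [0.4011 0.4078]
s1 [0.5658 0.2772]
s2 [0.509  0.2428]
s3 [0.4311 0.4912]
s4 [0.3749 0.4554]
0.07225145635995087 0.07259572335083396 0.07136476663048513 0.07569055308217336 0.07258150960175887 0.07113259175271137 0.0528215797775442 0.0645776456768378
[0.0297 0.0303] [0.5125 0.3083]
[0.0278 0.0275] [0.4737 0.3696]
[0.026  0.0318] [0.4357 0.4297]
[ 0.0773 -0.1225] [ 0.5345 -0.8452] [0.8452 0.5345]
```

Run:
```python
from h import *
kt,ks=bot.calibration("top"),bot.calibration("scene")
def tri(a,b):
    X=cv2.triangulatePoints(kt["mtx"]@kt["extrinsics"][:3],ks["mtx"]@ks["extrinsics"][:3],np.float64(a).reshape(2,1),np.float64(b).reshape(2,1));return (X[:3]/X[3]).ravel()
print("rim",tri((452,130),(286,113)),"shelf",tri((515,8),(243,75)))
c=tri((452,130),(286,113))
print([ray(p,c[2],kt["mtx"],kt["extrinsics"]) for p in [(378,140),(525,135),(450,205)]])
f=lambda p:ray(((p[0])/3.7+180,p[1]/3.7+140),.12,kt["mtx"],kt["extrinsics"])
print("greybottle top~",f((388,5)),f((525,15)))
from scipy.spatial.transform import Rotation as R
n=np.array([.8455,.534,0]);y=np.array([0,0,-1.])
for s in (1,-1):
    q=np.roll(R.from_matrix(np.c_[s*n,y,np.cross(s*n,y)]).as_quat(),1); print(s,q)
    for p in [(.35,.2,.35),(.5076,.3166,.25),(.4345,.4346,.09),(.51,.312,.09),(.345,.314,.1),(.4225,.1914,.1),(.15,-.35,.45)]: print(p,bot.solve_ik(p,q))
```

```text
rim [ 0.5692 -0.0115  0.1641] shelf [ 0.7689 -0.106   0.2291]
[array([0.5556, 0.1279]), array([ 0.5595, -0.1451]), array([0.4315, 0.0021])]
greybottle top~ [0.5691 0.3003] [0.5622 0.2276]
1 [-0.6792  0.6792  0.1965 -0.1965]
(0.35, 0.2, 0.35) [ 0.3355 -0.0105 -0.296   1.2853  0.      1.343 ]
(0.5076, 0.3166, 0.25) [ 0.4343  0.4059 -0.0265  1.1385  0.      1.4418]
(0.4345, 0.4346, 0.09) [ 0.6655  0.5639 -0.2017  0.8051  0.      1.6729]
(0.51, 0.312, 0.09) [ 0.4256  0.537  -0.2504  0.7834  0.      1.4331]
(0.345, 0.314, 0.1) [ 0.58    0.3159 -0.5884  0.6666  0.      1.5874]
(0.4225, 0.1914, 0.1) [ 0.266   0.3116 -0.5949  0.6643  0.      1.2735]
(0.15, -0.35, 0.45) [-1.3604 -0.0522 -0.088   1.535   0.     -0.3529]
-1 [ 0.1965 -0.1965  0.6792 -0.6792]
(0.35, 0.2, 0.35) [ 0.3355 -0.0105 -0.296   1.2853  0.     -1.7986]
(0.5076, 0.3166, 0.25) [ 0.4343  0.4059 -0.0265  1.1385  0.     -1.6998]
(0.4345, 0.4346, 0.09) [ 0.6655  0.5639 -0.2017  0.8051  0.     -1.4687]
(0.51, 0.312, 0.09) [ 0.4256  0.537  -0.2504  0.7834  0.     -1.7085]
(0.345, 0.314, 0.1) [ 0.58    0.3159 -0.5884  0.6666  0.     -1.5542]
(0.4225, 0.1914, 0.1) [ 0.266   0.3116 -0.5949  0.6643  0.     -1.8681]
(0.15, -0.35, 0.45) [-1.3604 -0.0522 -0.088   1.535   0.      2.7887]
```

```bash
cat >> h.py <<'E'
Q=np.array([-0.6792,0.6792,0.1965,-0.1965]);Q/=np.linalg.norm(Q)
E
python3 - <<'E'
from h import *
q0=bot.read_tool_rot()
bot.move_linear([.12,-.38,.40],speed=.3)
bot.move_pose([.33,.2,.40],Q)
bot.move_pose([.40,.36,.33],Q)
p,q=bot.read_position(),bot.read_tool_rot()
im=bot.camera("wrist");cv2.imwrite("pics/w0.png",im[:,:,::-1]);np.savez("w0.npz",p=p,q=q)
print(p,q,bot.read_clock())
for t in ["bottle_orange","bottle_black_cap","bottle_white_cap"]:print(t,[(np.round(d["bbox"],1).tolist(),round(d["confidence"],2)) for d in bot.search_frame("wrist",t)[:2]])
E
```

```text
[0.3999 0.3591 0.3303] [-0.679   0.6796  0.1961 -0.1965] 5.0417
bottle_orange [([300.8, 164.8, 54.1, 58.2], 0.65)]
bottle_black_cap [([306.8, 217.5, 49.6, 64.3], 0.88)]
bottle_white_cap [([310.6, 119.5, 44.5, 36.3], 0.67)]
```

View pics/w0.png

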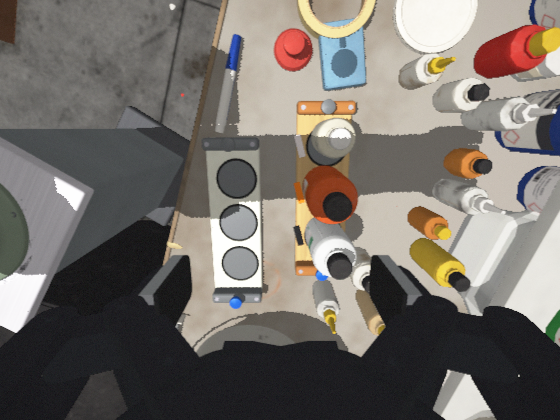

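Run:
```python
import cv2
a=cv2.imread("pics/w0.png"); cv2.imwrite("pics/w0c.png",cv2.resize(a[95:315,195:395],None,fx=2.7,fy=2.7,interpolation=cv2.INTER_CUBIC))
```

```text
(no output)
```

View pics/w0c.png

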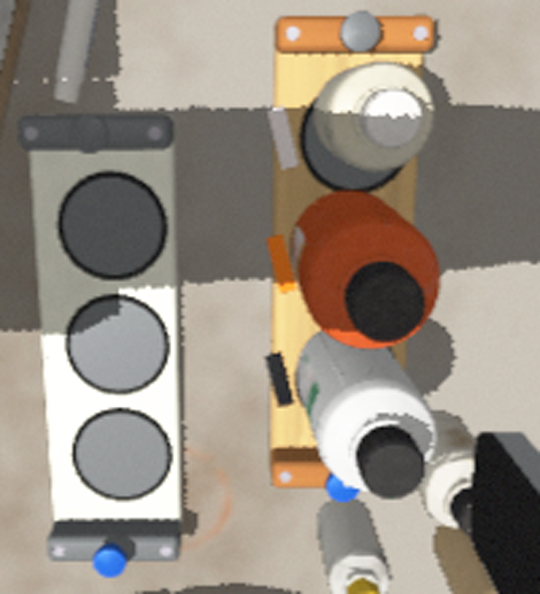

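Run:
```python
from h import *
w=np.load("w0.npz");T=wristT(w["p"],w["q"]);K=bot.calibration("wrist")["mtx"]
P=dict(padB=(122,454,.012),padM=(118,344,.012),padF=(113,225,.012),pknob=(109,561,.05),black=(391,461,.152),orange=(385,302,.142),cream=(393,117,.127),sknob=(343,486,.05),cb=(279,379,.015),co=(281,264,.015),cw=(284,138,.015),grey_cap=(463,510,.12),creampad=(353,137,.012))
W={n:ray((u/2.7+195,v/2.7+95),z,K,T) for n,(u,v,z) in P.items()}
for n in W: print(n,W[n])
u=W["cb"]-W["cw"];u/=np.linalg.norm(u);n=np.array([-u[1],u[0]])
v=W["padB"]-W["padF"];print(u,v/np.linalg.norm(v))
for c,b in (("cb","black"),("co","orange"),("cw","cream")):print(b,(W[c]+.041*n))
d=lambda a,b:np.linalg.norm(W[a]-W[b])
print(d("padB","padM"),d("padM","padF"),d("black","orange"),d("orange","cream"))
```

```text
padB [0.4242 0.193 ]
padM [0.3858 0.2541]
padF [0.3471 0.315 ]
pknob [0.4477 0.147 ]
black [0.5066 0.3204]
orange [0.4661 0.3766]
cream [0.4274 0.4421]
sknob [0.5378 0.2623]
cb [0.4792 0.2879]
co [0.4413 0.348 ]
cw [0.4034 0.4089]
grey_cap [0.5657 0.3083]
creampad [0.4361 0.43  ]
[ 0.5308 -0.8475] [ 0.534  -0.8455]
black [0.5139 0.3097]
orange [0.476  0.3697]
cream [0.4381 0.4307]
0.0721875267229485 0.0721473368299397 0.06919911768428545 0.07607866823160879
```

Run:
```python
from h import *
w=np.load("w0.npz");T=wristT(w["p"],w["q"]);K=bot.calibration("wrist")["mtx"]
kt=bot.calibration("top")
t=dict(black=(360,108),orange=(247,193),cream=(126,276),cb=(415,205),cw=(212,338),sk=(458,93),padM=(475,361))
v=dict(black=(391,461),orange=(385,302),cream=(393,117),cb=(279,379),cw=(284,138),sk=(343,486),padM=(118,344))
for n in t:
    a=np.float64(t[n])/3.7+[180,140];b=np.float64(v[n])/2.7+[195,95]
    X=cv2.triangulatePoints(kt["mtx"]@kt["extrinsics"][:3],K@T[:3],a.reshape(2,1),b.reshape(2,1));print(n,(X[:3]/X[3]).ravel())
# predicted silhouettes if the bottle stood on pad centre
A=cv2.imread("pics/w0.png")[95:315,195:395];A=cv2.resize(A,None,fx=2.7,fy=2.7)
B=cv2.imread("pics/top0.png")[140:300,180:390];B=cv2.resize(B,None,fx=3.7,fy=3.7)
H=dict(black=((.5066,.3204),.029,.1),orange=((.4661,.3766),.033,.088),cream=((.4274,.4421),.025,.078))
Pd=dict(black=(.5132,.309),orange=(.475,.3697),cream=(.437,.4303))
th=np.linspace(0,2*np.pi,60)
for I,KK,TT,o,s in((A,K,T,(195,95),2.7),(B,kt["mtx"],kt["extrinsics"],(180,140),3.7)):
  for n,(c,r,h) in H.items():
    for cc,col in((c,(0,255,0)),(Pd[n],(255,0,255))):
      for z in (.012,.012+h):
        X=np.c_[cc[0]+r*np.cos(th),cc[1]+r*np.sin(th),0*th+z,0*th+1]@(KK@TT[:3]).T
        cv2.polylines(I,[np.int32((X[:,:2]/X[:,2:]-o)*s)],True,col,1)
cv2.imwrite("pics/oA.png",np.hstack([A[:,150:450],cv2.resize(B,None,fx=1,fy=1)[:590,50:520][:, :][:590]]) if 0 else A);cv2.imwrite("pics/oB.png",B)
```

```text
black [0.5097 0.3166 0.142 ]
orange [0.4675 0.3753 0.1354]
cream [0.4286 0.442  0.1126]
cb [0.4787 0.2858 0.0098]
cw [0.402  0.4083 0.0055]
sk [0.5378 0.2605 0.047 ]
padM [0.3848 0.2517 0.0052]
```

View pics/oB.png

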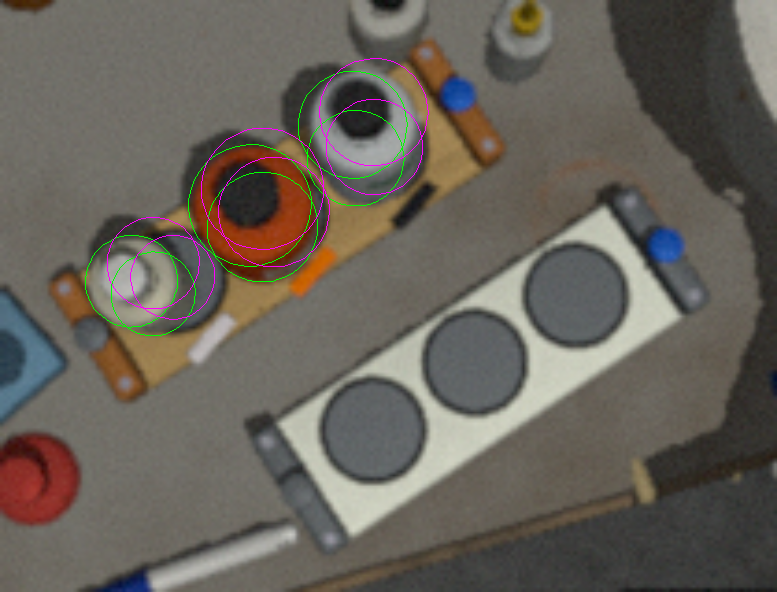

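View pics/oA.png

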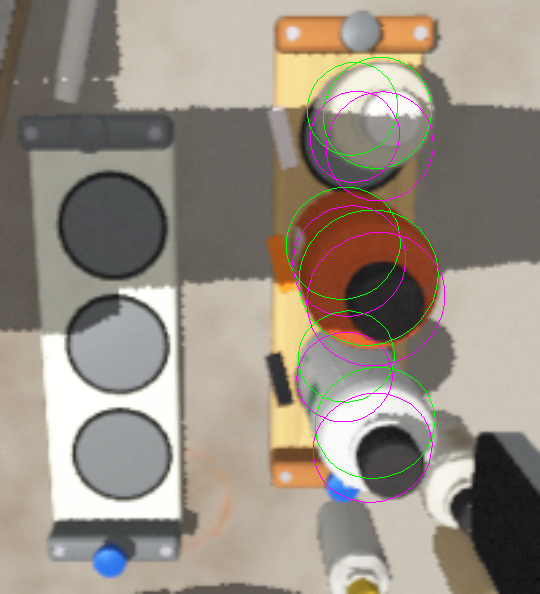

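```bash
cat >> h.py <<'E'
def xfer(src,dst,zt,F=40):
    if bot.read_position()[2]<.2: bot.move_linear([*bot.read_position()[:2],.21],speed=.25)
    bot.move_linear([*src,.21],speed=.25,rotation=Q)
    bot.set_gripper(1.0)
    if bot.move_linear([*src,zt],speed=.12,until_force=8): print("contact on descent",bot.read_position()); return
    bot.set_gripper(0.0,F); g=bot.read_gripper_width()
    print("width mm",g*85,"ft",bot.read_ft_force())
    if g*85<40: return
    p=bot.read_position()
    bot.move_linear([*src,zt+.07],speed=.12); print("lift ft",bot.read_ft_force(),bot.read_gripper_width()*85)
    bot.move_linear([*dst,zt+.07],speed=.15)
    bot.move_linear([*dst,zt+.012],speed=.12)
    c=bot.move_linear([*dst,p[2]-.004],speed=.02,until_force=4)
    print("touch",c,p,bot.read_position())
    bot.set_gripper(1.0); bot.wait(.2)
    bot.move_linear([*dst,.21],speed=.15)
    im=bot.camera("top");cv2.imwrite(f"pics/t{int(bot.read_clock()*10)}.png",im[:,:,::-1]); print(bot.read_clock())
E
python3 - <<'E'
from h import *
xfer((.510,.315),(.4235,.1925),.084)
im=bot.camera("wrist");cv2.imwrite("pics/w1.png",im[:,:,::-1])
E
ls pics
```

```text
width mm 55.52479003633784 ft [-1.0184 -1.5621  5.9401]
lift ft [-0.5492 -0.2758 -2.5878] 56.00864994217649
touch True [0.5104 0.3151 0.0851] [0.4236 0.1925 0.085 ]
12.55
oA.png
oB.png
scene0.png
t125.png
top0.png
topc.png
w0.png
w0c.png
w1.png
```

View pics/w1.png

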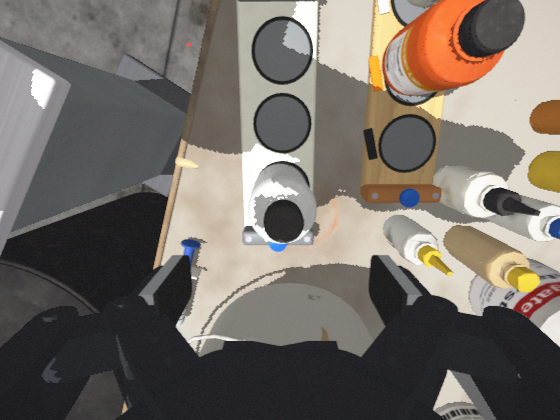

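```bash
sed -i 's/; return$/; raise SystemExit/; s/if g\*85<40: return/if g*85<40: raise SystemExit/' h.py
python3 - <<'E'
from h import *
xfer((.4675,.3755),(.385,.2535),.0735)
xfer((.4285,.4415),(.346,.3145),.060)
bot.move_linear([.40,.36,.30],speed=.25)
p,q=bot.read_position(),bot.read_tool_rot()
im=bot.camera("wrist");cv2.imwrite("pics/w2.png",im[:,:,::-1]);np.savez("w2.npz",p=p,q=q)
im=bot.camera("top");cv2.imwrite("pics/top2.png",im[:,:,::-1])
a=cv2.resize(cv2.imread("pics/w2.png")[60:340,160:420],(557,600)); cv2.imwrite("pics/w2c.png",a)
b=cv2.imread("pics/top2.png")[140:300,180:390]; cv2.imwrite("pics/top2c.png",cv2.resize(b,None,fx=3.7,fy=3.7))
print(bot.read_clock())
E
```

```text
width mm 62.512783410958505 ft [-0.4341 -1.021   5.5191]
lift ft [-0.4312  0.8922 -3.7873] 62.07268452583001
touch True [0.4682 0.376  0.0747] [0.3852 0.2535 0.0746]
20.0667
width mm 47.85477937271745 ft [-0.0315 -0.4609  3.9678]
lift ft [-0.2631  0.8459 -1.0317] 47.79191556824899
touch True [0.4291 0.4419 0.0608] [0.3461 0.3145 0.0607]
28.0083
28.7167
```

View pics/top2c.png

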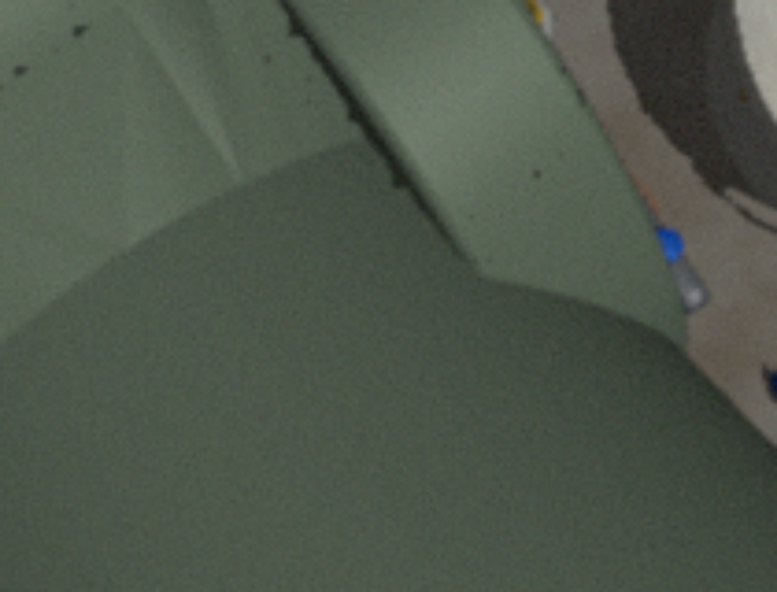

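View pics/w2c.png

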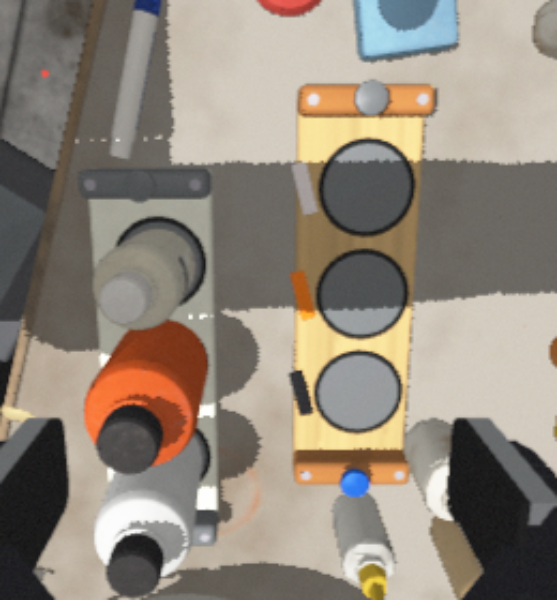

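Run:
```python
from h import *
bot.move_pose([.33,.2,.40],Q)
j=bot.read_joint_positions(); j=np.array(j); j[0]=-1.2; bot.goto_joints(j)
im=bot.camera("top");cv2.imwrite("pics/top3.png",im[:,:,::-1])
B=cv2.resize(im[140:300,180:390,::-1],None,fx=3.7,fy=3.7)
k=bot.calibration("top");M=k["mtx"]@k["extrinsics"][:3];th=np.linspace(0,2*np.pi,60)
for c,r,h,H in(((.4225,.1914),.029,.1,.14),((.3846,.2529),.033,.088,.13),((.3452,.3139),.025,.078,.115)):
  for z,rr in((.012,r),(.012+h,r),(.012+H,.013),(.012,.032)):
    X=np.c_[c[0]+rr*np.cos(th),c[1]+rr*np.sin(th),0*th+z,0*th+1]@M.T
    cv2.polylines(B,[np.int32((X[:,:2]/X[:,2:]-[180,140])*3.7)],True,(0,255,0),1)
cv2.imwrite("pics/top3c.png",B);print(bot.read_clock())
```

```text
31.5417
```

View pics/top3c.png

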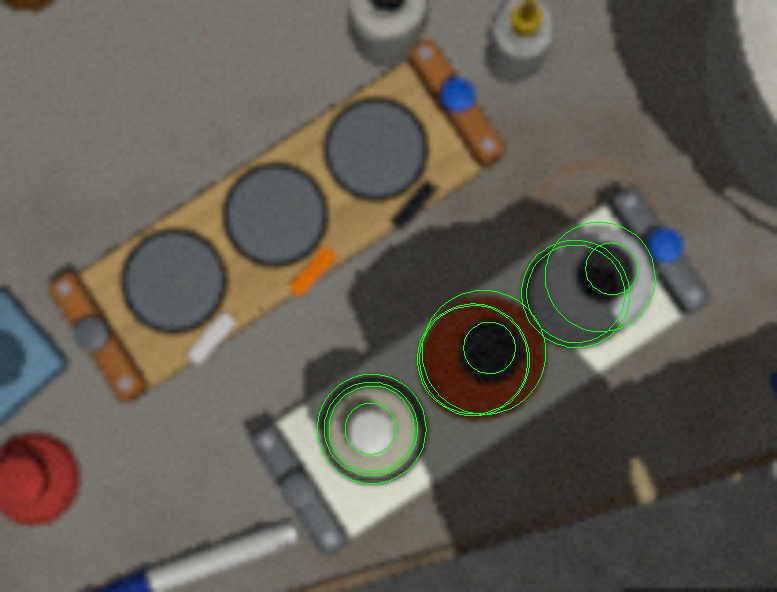

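```bash
python3 -c "
from h import *
print(bot.read_ft_force());bot.close_job()"
```

```text
[-0.2892  0.4397  0.7164]
the job is handed in; nothing more can be done
```

All three bottles are on the pouring rack in the right order, and I handed the job in at about 32 s of the 86 s allowed. The black-capped bottle is on the pad nearest the blue knob, the orange one is in the middle, and the cream one is on the farthest pad.

**Last checks:**
- In the final top picture all three stand upright. Outlines drawn for perfectly centred bottles match to about 2–3 mm; the limit is 13 mm.
- Each bottle made contact at its pick-up height. Finger widths while gripping fitted the diameters loosely, reading 56, 62.5 and 48 mm for 58, 66 and 50 mm.
- The arm was clear of everything and the tool force was about 1 N when I closed the job.

**What disagreed:**
- The bottles started about 5–13 mm from the storage pad centres by my measurements, not within the stated 5 mm. I gripped them where the pictures showed them.
- Heights worked out from the top and wrist cameras together came out 3–14 mm low, so I used the given sizes instead.
- The top picture taken straight after placing was blocked by the arm. I moved the arm away and took it again.

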